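# Third hand at the screwing jig

### The arm

A 6-joint arm with a two-finger parallel gripper is mounted at the origin on a cart in front of the work surface, level with it; the furniture and walls round the work are solid. World frame = base frame: x ahead of the robot, y to its left, z up, the work surface at z = 0. Lengths are in m, angles in degrees, forces in N, time in s.
With the tool pointing down it reaches from about 0.3 to 0.825 m from the base axis. Payload 5.4 kg.
Tool frame: the origin (TCP) lies midway between the tips of the shut fingers; the grasp point (between the pads) lies grasp_offset behind it (grasp_offset is the distance from the TCP to the grasp point, in m); z points along the fingers, y is the line along which they close (so a half turn about z gives the same grasp; the last joint's range is limited). The gripper opens to 92 mm and grips with 3 to 60 N. Pads are 20 mm wide; open, the fingers measure 128 mm over their backs; the gripper's body (75 mm by 189 mm) begins 69 mm behind the grasp point.
Start: joints at [-86.637, 9.076, 91.501, -0, 79.423, -12.038], TCP at [0.153, -0.554, 0.215] pointing down, gripper open.
Joint ranges: [-166.64, 166.64], [-54.1, 131.32], [10.49, 154.53], [-73.88, 253.88], [9.74, 151.15], [-171.62, 171.62]. Speed limits (degrees/s): [147.25, 147.25, 180, 180, 180, 180].

### API

Orientations are given as a 3x3 rotation matrix whose columns are the frame's x, y, z axes.
In Python, from station import * gives the robot as it stands. The module is installed in compiled form; this text tells all that it offers.
- The arm moves only by the tool send_rows, never from a script. Its argument "commands" is a list that holds one entry, the list of rows, each a list of 4 numbers: the shift along the tool's x, y, z in cm, then the turn about the tool's z in rad. A call has 1 to 5 rows; each row shifts and turns the commanded pose from where the row before left it, along the tool's axes as they then stand; what a row does not reach is not made up. A row lasts 1/10 s, in which the tool goes at most 50 mm and 8.59 degrees, less where a joint would pass 70% of its speed; a pose out of reach is approached as far as the arm can. A call with a gripper value outside its range is refused whole. "fingers" is the closure, from 0 (fully open) to 1 (shut), set as the call begins (left out, the last holds). The fingers move at their own pace and stop on an object; "force" is the grip in N (left out, the last holds). Time passes only in rows, so rows that do not move let the fingers close. It gives the time, the measured TCP pose, the force, the opening and the grip force at its end, in the units of the state.
- observe(): the state, without advancing time (a new reading comes with each control period).
- get_image(name): name is "side" or "top" or "wrist"; returns (picture, depth): 420x560x3 uint8, blue, green, red; 420x560 float32, m along the optical axis (not along the pixel's ray), 0 where there is no reading.
- camera_model(name): a dict with "K" (3x3 intrinsics, pixels), "dist_coeffs" ([k1, k2, p1, p2, k3] as OpenCV has them; the pictures are not rectified), "cam_to_world" (4x4, takes a point from camera to world coordinates). Camera axes: x right, y up, looking along -z (the intrinsics and any distortion apply to the point x, -y, -z); pixel columns grow to the right and rows downward; lengths in m; the calibration is good to about 2 mm. A picture is of the moment at which its call begins: read the wrist's pose just before it. camera_model takes no time and is no camera call; for the wrist camera it gives the pose at the moment of the call.
- finish_job(): hands the job in; it is judged then, once.
Trained networks look in the newest picture that a camera, given by its name, has taken for a name from the list of things; names that differ only in an ending like _2 or _b are one class to them, and where a whole thing is asked for, a point or a joint stands for the part that bears it (a point fixed in the world has none). Each returns a list of dicts, best first, with "p" (0 to 1); they miss things now and then, are a little off and sometimes report something else, mostly with a low value. They report only what shows in the picture. A call takes as long as a camera call.
- boxes_of(camera, label): "rect" ([centre column, centre row, width, height] as shares, 0 to 1, of the picture: columns of its width, rows of its height, round what is visible of it).
- outline_of(camera, label): "region" (420x560 bool, what is visible of it) and "rect" ([centre column, centre row, width, height] as shares, 0 to 1, of the picture: columns of its width, rows of its height, round what is visible of it).
The state is a dict: "t": time; "joint_positions": joint angles; "qvel": joint speeds; "effort": joint torques, N m; "tool_pos": TCP position; "orientation": TCP orientation; "wrist_force": force on the tool from outside, world axes, zero at the start; "wrist_torque": the same for the moment, N m; "gripper_width": finger opening in m; "grip_force": force on a finger pad.
Only numpy, scipy, OpenCV 4.12 (cv2) and the standard library are available. Lean on these libraries where they do the work, as an engineer would, in place of code of your own. Each camera call takes 0.05 s, during which the arm holds its last target. There are 200 camera calls.

### The job

Lift the finished rail (the one with the brass eye) out of the jig and lay it down in the tray. Then lay the blank rail lengthwise in the jig's channel and press its end squarely against the sprung stop until the stop's pointer stands between the two gauge pins, never ramming the stop to the end of its travel, and keep it pressed there steadily while I fasten the eye: your program finishes while still holding it. Leave the loose things round about as they are.

Things in the scene. Friction and masses are not known exactly. Their poses are not given: they have to be found in the camera images.
- jig: Fixed plywood jig, 300 (its x) x 96 (y) x 12 mm thick; origin at the centre of its underside. Two guides 10 mm high (tops 22 mm above the worktop), 14 mm wide, x = -148 to +57 mm, leave a channel 40 mm wide (y = -20 to +20), floor 12 mm above the worktop, open at -x. Sprung stop at the +x end; behind it a housing, x = 126 to 146, top 62 mm. Two gauge pins, 10 mm apart, each side of the stop.
- stop (a joint): How far the sprung stop is pushed in along the jig's +x, in m: 0 at rest, 0.028 at the end of its travel. Its springs resist with 0.8 N per mm. The stop's brass pointers, level with its face, stand between the gauge pins from 0.008 to 0.018 (about 6 to 14 N).
- stop_face (a point): Middle of the front face of the sprung stop: a dark wooden block 64 mm wide, 46 mm high (14 to 60 mm above the worktop), 22 mm thick, its face square to the jig's x. The point is 36 mm above the worktop, at jig x = 65 mm when at rest, and moves with the stop. The channel lies on the -x side of it.
- blank_rail: Loose plain light-wood rail, 180 mm long (its x) x 30 mm wide (its y) x 40 mm high, about 0.12 kg, no eye. Origin at the centre of its underside. Lies on the worktop beside the jig. Both ends are alike.
- done_rail: Loose finished rail, like the blank (180 x 30 x 40 mm, x along its length, origin at the centre of its underside) with a brass eye at its +x end standing out 18 mm. Starts lying in the jig's channel, eye towards the stop, clear of it.
- done_mid (a point): Centre of the finished rail's wooden body, 20 mm above its underside.
- tray: Fixed open wooden tray, 242 mm (its x) x 132 mm (its y) outside, 30 mm high, walls and floor 6 mm thick; inside 230 x 120 mm. Origin at the centre of its underside. Stands on the other side of the jig from the blank rail; which side varies.
- pegs_1: Loose bystander: wooden clothes peg, 72 x 15 x 12 mm, lying along the blank rail, 65 mm to its side. Origin at the centre of its underside.
- pegs_2: Loose bystander: the same, on the other side of the blank rail.
- kitchen_timer: Loose bystander: round white kitchen timer, 67 mm across, 40 mm high, in front of the sink. Origin at the centre of its underside.
- spice_jar_1: Loose bystander: spice jar with a screw cap, 46 mm across, 106 mm high, behind the work. Origin at the centre of its underside.
- mug_1: Loose bystander: mug, 86 x 118 x 96 mm, behind the work at the left. Origin at the centre of its underside.
- garlic_1: Loose bystander: garlic bulb, 53 mm across, behind the work at the right. Origin at the centre of its underside.

How it is judged:
By the outcome, as a careful person would: the job done as asked, in the order asked, and still so for the second after the job is handed in, while the arm keeps its last pose, push and grip.
It also fails if it takes over 54 s, if anything falls off the work surface, if the arm or the gripper's body presses on something with over 40 N, if the wrist force passes 120 N, or if a joint passes its speed limit or range.

## Working session

There is one attempt and no reset: what is moved stays moved. The work goes in short steps, Python scripts to look and compute and a tool call to move; the robot and the scene stay as the last step left them, time stands still between calls to the robot, and variables do not carry over. Pictures are saved under pics/ and viewed, at most 10 in all, crops included, and the job is handed in when it is done.

Besides the shell and the picture viewer there is one more tool, called after ">>>" as name(argument=value, ...) on one line, values as JSON. send_rows: Moves the arm, as the interface text tells. Its arguments: {"type":"object","properties":{"commands":{"type":"array","items":{"type":"array","items":{"type":"array","items":{"type":"number"}}}},"fingers":{"type":"number"},"force":{"type":"number"}},"required":["commands"]}

```bash
mkdir -p pics; cat > h.py <<'E'
from station import *
import numpy as np, cv2
def world(cam, uv, depth, M=None):
    """pixels (N,2) + depth (N) -> world points"""
    M = M or camera_model(cam)
    K=np.array(M["K"]);D=np.array(M["dist_coeffs"]);T=np.array(M["cam_to_world"])
    n=cv2.undistortPoints(np.asarray(uv,float).reshape(-1,1,2),K,D)[:,0]
    d=np.asarray(depth).reshape(-1)
    p=np.c_[n[:,0]*d,-n[:,1]*d,-d]
    return p@T[:3,:3].T+T[:3,3]
def cloud(cam, depth, region, M=None):
    v,u=np.nonzero(region&(depth>0))
    return world(cam,np.c_[u,v],depth[v,u],M)
E
python3 - <<'E'
from h import *
o=observe();print({k:np.round(o[k],3).tolist() for k in("t","tool_pos","orientation","gripper_width","wrist_force")})
import station;print([k for k in dir(station) if k[0]!='_'])
try: print(grasp_offset)
except Exception as e: print(e)
for c in("top","side"):
    im,d=get_image(c);cv2.imwrite(f"pics/{c}0.png",im);np.save(c+"0.npy",d)
    print(c,np.round(camera_model(c)["cam_to_world"],3).tolist())
    if c=="top":
      for l in("jig","stop","blank_rail","done_rail","tray","pegs_1"):
        for r in outline_of(c,l)[:2]:
            P=cloud(c,d,r["region"])
            zt=np.percentile(P[:,2],90); Q=P[abs(P[:,2]-zt)<.006]
            b=cv2.minAreaRect((Q[:,:2]*1000).astype(np.float32))
            print(l,round(r["p"],2),np.round(r["rect"],3),"z",np.round(np.percentile(P[:,2],[5,50,95]),3),"rect mm",np.round(b[0],1),np.round(b[1],1),round(b[2],2))
E
```

```text
{'t': 0.0, 'tool_pos': [0.153, -0.554, 0.214], 'orientation': [[0.964, 0.266, -0.0], [0.266, -0.964, 0.002], [0.0, -0.002, -1.0]], 'gripper_width': 0.092, 'wrist_force': [0.152, -0.468, 0.101]}
['IKError', 'boxes_of', 'camera_model', 'finish_job', 'get_image', 'grasp_offset', 'observe', 'outline_of']
0.0187
top [[-0.049, 0.9, -0.432, -0.101], [-0.999, -0.041, 0.03, 0.053], [0.009, 0.433, 0.901, 1.554], [0.0, 0.0, 0.0, 1.0]]
jig 0.9 [0.518 0.488 0.057 0.116] z [0.006 0.025 0.062] rect mm [674.5 -36.3] [83.4 80.4] 12.16
jig 0.26 [0.297 0.668 0.04  0.044] z [0.014 0.026 0.037] rect mm [420.2 341.9] [56.9 53.8] 72.95
stop 0.54 [0.523 0.488 0.033 0.045] z [0.015 0.05  0.063] rect mm [645.5 -44.2] [23.5 62.9] 12.16
blank_rail 0.94 [0.396 0.537 0.025 0.129] z [0.022 0.038 0.045] rect mm [587.5 178.4] [ 29.7 177.7] 88.39
done_rail 0.68 [0.375 0.409 0.057 0.081] z [0.006 0.051 0.094] rect mm [773.9 214.6] [92.3 83.4] 16.37
done_rail 0.27 [0.652 0.407 0.026 0.025] z [0.022 0.034 0.046] rect mm [ 754.7 -289.6] [33.8 27.8] 21.1
tray 0.69 [0.674 0.545 0.1   0.178] z [-0.     0.006  0.029] rect mm [ 557.1 -298.1] [241.5 135.9] 4.67
pegs_1 0.65 [0.432 0.546 0.006 0.033] z [0.002 0.009 0.018] rect mm [574.9 113.3] [ 9.6 37. ] 88.77
pegs_1 0.42 [0.359 0.56  0.01  0.056] z [-0.001  0.008  0.016] rect mm [566.2 243.7] [14.4 53.7] 85.95
side [[-0.842, 0.367, -0.395, 0.171], [-0.539, -0.552, 0.637, 0.64], [0.015, 0.749, 0.662, 0.751], [0.0, 0.0, 0.0, 1.0]]
```

View pics/top0.png

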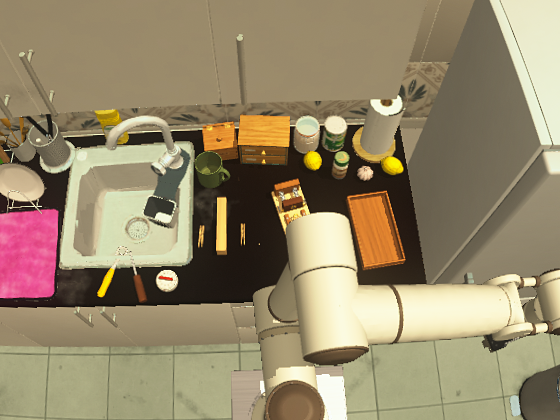

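The top view shows the jig at about (290,205), partly hidden by the arm, the blank at (221,226) with a peg on either side, and the tray at (376,230) on the right. The mug, spice jar and garlic are behind.

View pics/side0.png

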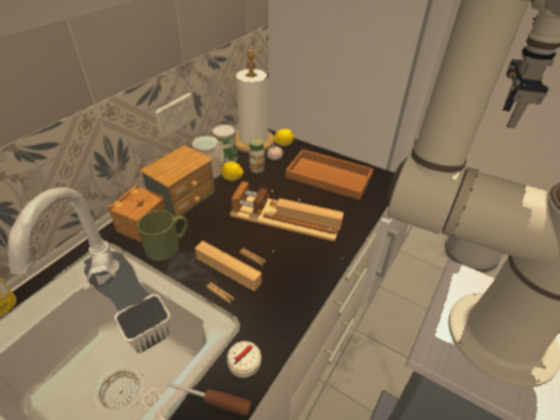

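```bash
cat >> h.py <<'E'
def box(P,zt=None,tol=.006):
    zt=np.percentile(P[:,2],90) if zt is None else zt
    Q=P[abs(P[:,2]-zt)<tol]
    b=cv2.minAreaRect((Q[:,:2]*1000).astype(np.float32))
    return len(Q),round(float(np.median(Q[:,2])),4),np.round(b[0],1),np.round(b[1],1),round(b[2],2)
def look(cam,labels,name=None):
    M=camera_model(cam); im,d=get_image(cam)
    if name: cv2.imwrite(f"pics/{name}.png",im)
    for l in labels:
        for r in outline_of(cam,l)[:2]:
            P=cloud(cam,d,r["region"],M)
            if len(P)>20: print(l,round(r["p"],2),np.round(r["rect"],3),*box(P))
    return im,d,M
E
python3 - <<'E'
from h import *
look("side",["jig","stop","blank_rail","done_rail","tray","pegs_1"])
E
```

```text
jig 0.63 [0.511 0.505 0.199 0.14 ] 297 0.0584 [675.4 -32.4] [82.6 80.6] 13.25
blank_rail 0.76 [0.408 0.634 0.123 0.113] 765 0.0381 [591.1 180.3] [ 32.  179.7] 89.53
done_rail 0.68 [0.55  0.516 0.123 0.064] 524 0.0498 [509.7 -76.1] [177.2  32.9] 14.53
tray 0.94 [0.588 0.413 0.154 0.123] 553 0.0264 [ 558.7 -296.2] [241.5 138.8] 6.73
pegs_1 0.64 [0.452 0.616 0.049 0.042] 114 0.0082 [563.4 115.7] [16.6 68.7] 88.8
pegs_1 0.59 [0.393 0.699 0.043 0.053] 144 0.0088 [560.9 245.6] [13.7 69. ] 86.31
```

The side view shows the finished rail in the jig at (308,213) with its eye towards the stop on the left, the blank at (228,265), and the tray at (330,173). The route to a point above the done rail is clear.

>>> send_rows(commands=[[[3.1,-2.4,-0.3,0],[3.1,-2.4,-0.3,0],[3.1,-2.4,-0.3,0],[3.1,-2.4,-0.3,0],[3.1,-2.4,-0.3,0]]], fingers=0.3)

```text
t: 1.25
tool_pos: [0.271, -0.3962, 0.2298]
orientation: [[0.964, 0.265, 0.0], [0.265, -0.964, -0.0], [0.0, 0.0, -1.0]]
wrist_force: [1.2, 0.1, -0.8]
gripper_width: 0.0645
grip_force: 0.0
```

>>> send_rows(commands=[[[3.1,-2.4,-0.3,0],[3.1,-2.4,-0.3,0],[3.1,-2.4,-0.3,0],[3.1,-2.4,-0.3,0],[3.1,-2.4,-0.3,0]]])

```text
t: 1.75
tool_pos: [0.3886, -0.2393, 0.245]
orientation: [[0.964, 0.265, 0.001], [0.265, -0.964, -0.001], [0.0, 0.001, -1.0]]
wrist_force: [0.5, -0.7, 0.0]
gripper_width: 0.0643
grip_force: 0.0
```

>>> send_rows(commands=[[[3.1,-2.4,0,0],[3.1,-2.4,0,0],[3.1,-2.4,0,0],[0,0,0,0.03],[0,0,0,0]]])

```text
t: 2.25
tool_pos: [0.4587, -0.1456, 0.2446]
orientation: [[0.971, 0.239, -0.0], [0.239, -0.971, -0.0], [-0.0, 0.0, -1.0]]
wrist_force: [0.7, 0.0, -0.1]
gripper_width: 0.0643
grip_force: 0.0
```

```bash
python3 - <<'E'
from h import *
o=observe();print(o["t"],np.round(o["tool_pos"],4),np.round(o["orientation"],3).tolist(),o["gripper_width"])
print(np.round(camera_model("wrist")["cam_to_world"],3).tolist())
look("wrist",["done_rail","jig","stop"],"w1")
look("top",["done_rail","jig","stop","tray","blank_rail","pegs_1"],"t1")
look("side",["done_rail","stop"])
E
```

```text
2.25 [ 0.4587 -0.1456  0.2446] [[0.971, 0.239, -0.0], [0.239, -0.971, -0.0], [-0.0, 0.0, -1.0]] 0.06433536355261746
[[0.239, 0.938, 0.25, 0.529], [-0.971, 0.231, 0.06, -0.129], [-0.001, -0.257, 0.966, 0.414], [0.0, 0.0, 0.0, 1.0]]
done_rail 0.97 [0.401 0.242 0.066 0.483] 5768 0.0512 [513.  -78.2] [178.7  30.8] 14.55
jig 0.98 [0.402 0.227 0.169 0.454] 5054 0.021 [525.7 -75. ] [193.   68.6] 14.08
stop 0.38 [0.404 0.228 0.172 0.456] 5012 0.021 [525.7 -75. ] [193.   68.6] 14.08
jig 0.69 [0.512 0.493 0.053 0.122] 242 0.0595 [674.1 -37.6] [83.1 78.7] 16.25
stop 0.82 [0.521 0.486 0.031 0.04 ] 108 0.0586 [644.4 -44.1] [25.3 62.1] 17.48
stop 0.64 [0.678 0.547 0.091 0.189] 310 0.0264 [ 558.3 -297.8] [244.  135.8] 6.32
tray 0.94 [0.68  0.551 0.092 0.184] 283 0.026 [ 556.6 -297.5] [240.3 135.2] 6.53
blank_rail 0.91 [0.394 0.541 0.016 0.131] 345 0.0401 [587.6 178.4] [ 29.6 178.1] 88.31
pegs_1 0.67 [0.361 0.562 0.004 0.049] 37 0.0115 [565.6 242.8] [11.2 54.9] 82.55
pegs_1 0.49 [0.43  0.554 0.007 0.041] 35 0.0115 [570.3 113.4] [ 9.5 47.7] 88.7
done_rail 0.56 [0.548 0.512 0.125 0.072] 533 0.0499 [510.3 -75.7] [178.3  33.4] 14.71
stop 0.57 [0.464 0.477 0.032 0.052] 125 0.058 [647.  -42.2] [21.2 68.5] 13.61
stop 0.54 [0.455 0.612 0.046 0.031] 117 0.0082 [561.8 116.2] [14.5 67.1] 87.15
```

View pics/w1.png

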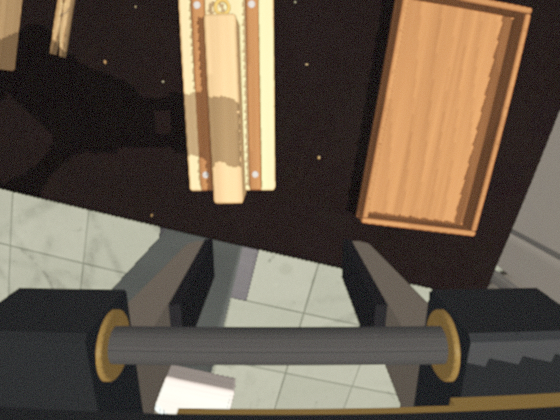

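The wrist view shows the rail in the channel at (222,105) with its eye at the top (218,8), and the tray at (447,115). The rail is 178.7 x 30.8 mm with its top at 51 mm, which matches the given sizes, so I'll go for the grasp.

>>> send_rows(commands=[[[1.72,-1.31,3.6,0],[1.72,-1.31,3.6,0],[1.72,-1.31,3.6,0],[1.72,-1.31,3.6,0],[0,0,0,-0.012]]])

```text
t: 3.45
tool_pos: [0.5096, -0.0762, 0.0951]
orientation: [[0.968, 0.251, -0.01], [0.251, -0.968, 0.004], [-0.008, -0.007, -1.0]]
wrist_force: [-1.4, -0.6, -0.8]
gripper_width: 0.0645
grip_force: 0.0
```

>>> send_rows(commands=[[[0,0,2.5,0],[0,0,2.5,0],[0,0,1.6,0],[0,0,0.7,0],[0,0,0,0]]])

```text
t: 3.95
tool_pos: [0.5128, -0.0798, 0.028]
orientation: [[0.969, 0.248, -0.0], [0.248, -0.969, -0.0], [-0.0, 0.0, -1.0]]
wrist_force: [0.7, 0.4, 0.7]
gripper_width: 0.0641
grip_force: 0.0
```

```bash
python3 - <<'E'
from h import *
o=observe();print(o["t"],np.round(o["tool_pos"],4),np.round(o["orientation"],3).tolist(),o["wrist_force"])
look("wrist",["done_rail","jig","stop"],"w2")
E
```

```text
3.95 [ 0.5128 -0.0798  0.028 ] [[0.969, 0.248, -0.0], [0.248, -0.969, -0.0], [-0.0, 0.0, -1.0]] [0.65652849 0.37160023 0.70682279]
done_rail 0.63 [0.494 0.517 0.137 0.934] 21597 0.0511 [521.  -76.6] [163.2  30.5] 14.69
jig 0.66 [0.49  0.454 0.356 0.909] 19493 0.0209 [531.1 -75.5] [202.2  71.7] 14.48
```

View pics/w2.png

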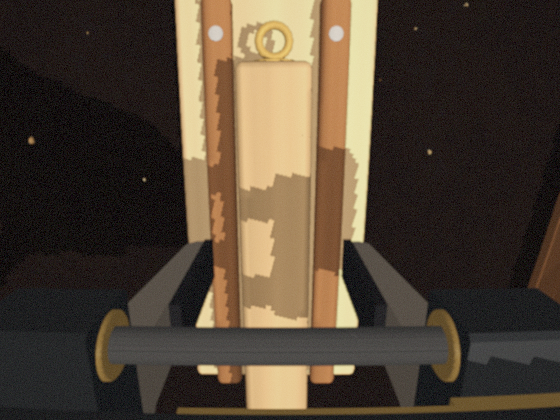

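The rail (column 276) is centred between the fingers (278) and parallel to the tool. Next I'll grip it and lift.

>>> send_rows(commands=[[[0,0,0,0],[0,0,0,0],[0,0,0,0],[0,0,0,0],[0,0,0,0]]], fingers=1, force=30)

```text
t: 4.65
tool_pos: [0.5128, -0.0792, 0.0276]
orientation: [[0.969, 0.248, -0.0], [0.248, -0.969, 0.0], [-0.0, -0.0, -1.0]]
wrist_force: [0.4, 0.2, 0.8]
gripper_width: 0.0297
grip_force: 30.0
```

>>> send_rows(commands=[[[0,0,-1.5,0],[0,0,-2,0],[0,0,-2.5,0],[0,0,-2.5,0],[0,0,-1.5,0]]])

```text
t: 5.15
tool_pos: [0.5135, -0.0796, 0.1294]
orientation: [[0.969, 0.248, 0.002], [0.248, -0.969, -0.001], [0.002, 0.001, -1.0]]
wrist_force: [0.4, -0.0, -1.3]
gripper_width: 0.0298
grip_force: 30.0
```

>>> send_rows(commands=[[[-0.38,4.43,0,0],[-0.38,4.43,0,0],[-0.38,4.43,0,0],[-0.38,4.43,0,0],[-0.37,4.41,0,0]]])

```text
t: 5.65
tool_pos: [0.5492, -0.3, 0.1271]
orientation: [[0.969, 0.248, -0.001], [0.248, -0.969, 0.001], [-0.0, -0.001, -1.0]]
wrist_force: [0.8, 0.5, -0.7]
gripper_width: 0.0298
grip_force: 30.0
```

>>> send_rows(commands=[[[0,0,0,0.07],[0,0,0,0.07],[0,0,0,0]]])

```text
t: 5.95
tool_pos: [0.549, -0.2985, 0.1269]
orientation: [[0.994, 0.11, -0.001], [0.11, -0.994, 0.001], [-0.001, -0.001, -1.0]]
wrist_force: [0.9, -0.1, -1.4]
gripper_width: 0.03
grip_force: 30.0
```

```bash
python3 - <<'E'
from h import *
o=observe();print(o["t"],np.round(o["tool_pos"],4),np.round(o["orientation"],3).tolist(),o["wrist_force"])
im,d,M=look("wrist",["done_rail","tray"],"w3")
look("side",["tray"]);look("top",["jig","stop"])
E
```

```text
5.95 [ 0.549  -0.2985  0.1269] [[0.994, 0.11, -0.001], [0.11, -0.994, 0.001], [-0.001, -0.001, -1.0]] [ 0.92197277 -0.08039041 -1.41615223]
done_rail 0.8 [0.495 0.516 0.139 0.931] 21589 0.1503 [ 558.7 -297.6] [161.1  30.4] 6.43
tray 0.95 [0.504 0.408 0.343 0.741] 6304 0.0287 [ 563.5 -298.1] [237.  132.9] 6.57
tray 0.72 [0.59  0.416 0.157 0.13 ] 541 0.027 [ 559.5 -296.4] [241.8 139.9] 6.86
jig 0.72 [0.517 0.509 0.074 0.152] 262 0.0586 [672.8 -34.1] [83.3 76.7] 12.7
stop 0.7 [0.522 0.491 0.03  0.037] 86 0.0597 [644.2 -42.3] [23.5 59.8] 14.26
```

View pics/w3.png

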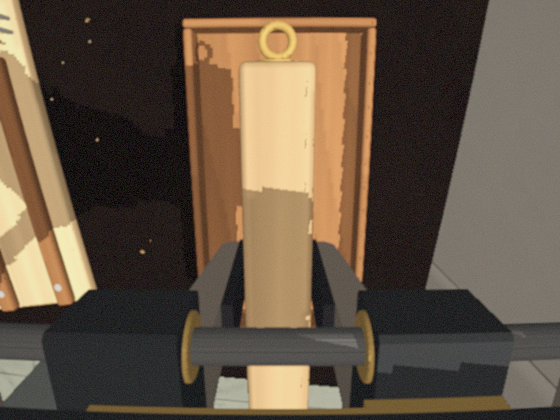

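The held rail (column 277, eye at the top) is parallel to the tray and centred over it (walls at columns 190 and 370). Lowering it to 1 mm above the floor.

>>> send_rows(commands=[[[0,0,3,0],[0,0,3,0],[0,0,2.5,0],[0,0,1.2,0],[0,0,0.5,0]]])

```text
t: 6.85
tool_pos: [0.5488, -0.2978, 0.0243]
orientation: [[0.994, 0.111, -0.002], [0.111, -0.994, 0.001], [-0.001, -0.002, -1.0]]
wrist_force: [-0.3, -0.1, -0.4]
gripper_width: 0.0296
grip_force: 30.0
```

>>> send_rows(commands=[[[0,0,0,0],[0,0,0.1,0],[0,0,0,0]]])

```text
t: 7.15
tool_pos: [0.5503, -0.2991, 0.0261]
orientation: [[0.994, 0.111, 0.002], [0.111, -0.994, -0.002], [0.002, 0.002, -1.0]]
wrist_force: [0.3, 0.3, -1.3]
gripper_width: 0.0295
grip_force: 30.0
```

>>> send_rows(commands=[[[0,0,0.15,0],[0,0,0.1,0],[0,0,0,0]]])

```text
t: 7.45
tool_pos: [0.5494, -0.2984, 0.0221]
orientation: [[0.994, 0.111, -0.0], [0.111, -0.994, 0.0], [-0.0, -0.0, -1.0]]
wrist_force: [0.0, 0.4, -1.5]
gripper_width: 0.0298
grip_force: 30.0
```

>>> send_rows(commands=[[[0,0,0,0]]])

```text
t: 7.55
tool_pos: [0.5494, -0.2984, 0.0221]
orientation: [[0.994, 0.111, -0.0], [0.111, -0.994, 0.0], [-0.0, -0.0, -1.0]]
wrist_force: [-0.3, -0.1, -0.9]
gripper_width: 0.0302
grip_force: 30.0
```

>>> send_rows(commands=[[[0,0,0.07,0],[0,0,0.05,0],[0,0,0,0]]])

```text
t: 7.85
tool_pos: [0.5496, -0.2985, 0.0217]
orientation: [[0.994, 0.111, 0.0], [0.111, -0.994, -0.0], [0.0, 0.0, -1.0]]
wrist_force: [-2.7, 1.4, 5.6]
gripper_width: 0.0298
grip_force: 30.0
```

>>> send_rows(commands=[[[0,0,0,0],[0,0,0,0],[0,0,0,0],[0,0,0,0]]], fingers=0.5)

```text
t: 8.25
tool_pos: [0.5494, -0.2984, 0.0207]
orientation: [[0.994, 0.111, -0.0], [0.111, -0.994, 0.0], [-0.0, -0.0, -1.0]]
wrist_force: [0.1, -1.0, 0.0]
gripper_width: 0.0458
grip_force: 0.0
```

>>> send_rows(commands=[[[0,0,-1.5,0],[0,0,-3,0],[0,0,-4,0],[0,0,-5,0],[0,0,-5,0]]])

```text
t: 8.75
tool_pos: [0.5491, -0.2981, 0.2087]
orientation: [[0.994, 0.111, 0.0], [0.111, -0.994, -0.0], [0.0, 0.0, -1.0]]
wrist_force: [0.9, -0.7, -0.2]
gripper_width: 0.0461
grip_force: 0.0
```

```bash
python3 - <<'E'
from h import *
look("wrist",["done_rail","tray"],"w4")
look("top",["done_rail","blank_rail"]);look("side",["done_rail","blank_rail"])
o=observe();print(o["t"],np.round(o["tool_pos"],4),np.round(o["orientation"],3).tolist(),o["wrist_force"])
E
```

```text
done_rail 0.58 [0.494 0.414 0.055 0.497] 6018 0.0451 [ 550.2 -298.2] [178.3  30.1] 6.53
tray 0.67 [0.503 0.388 0.254 0.605] 4409 0.0287 [ 561.1 -298.3] [240.4 133. ] 6.42
done_rail 0.91 [0.68  0.583 0.025 0.083] 191 0.0466 [ 502.5 -302.7] [91.4 30.9] 7.48
done_rail 0.22 [0.38  0.401 0.065 0.089] 139 0.0889 [767.9 211.9] [98.8 84.7] 27.44
blank_rail 0.47 [0.396 0.5   0.019 0.05 ] 130 0.0396 [642. 176.] [28.1 69.5] 90.0
done_rail 0.83 [0.594 0.409 0.106 0.066] 385 0.0453 [ 547.4 -294.4] [177.1  35.8] 7.2
done_rail 0.75 [0.459 0.368 0.031 0.096] 112 0.1054 [ 771.2 -204.4] [45.7 44.2] 80.22
blank_rail 0.85 [0.41  0.636 0.119 0.11 ] 738 0.0382 [589.3 180.6] [ 32.1 175.4] 88.4
9.2 [ 0.5485 -0.2977  0.2039] [[0.994, 0.111, -0.003], [0.111, -0.994, 0.002], [-0.003, -0.003, -1.0]] [0.07466861 0.20198323 0.1678501 ]
```

The done rail lies flat in the tray (top at 45 mm, 550/-298, 6.5°). Next, over to the blank.

>>> send_rows(commands=[[[0.92,-4.7,0,0],[0.92,-4.7,0,0],[0.92,-4.7,0,0],[0.92,-4.7,0,0],[0.92,-4.7,0,0]]])

```text
t: 9.7
tool_pos: [0.5684, -0.0577, 0.2048]
orientation: [[0.994, 0.11, -0.002], [0.11, -0.994, 0.001], [-0.002, -0.001, -1.0]]
wrist_force: [1.1, -0.1, -0.2]
gripper_width: 0.046
grip_force: 0.0
```

>>> send_rows(commands=[[[0.92,-4.7,0,0],[0.92,-4.7,0,0],[0.92,-4.7,0,0],[0.92,-4.7,0,0],[0.92,-4.7,0,0]]])

```text
t: 10.2
tool_pos: [0.5881, 0.1808, 0.2047]
orientation: [[0.994, 0.111, -0.002], [0.111, -0.994, -0.0], [-0.002, 0.0, -1.0]]
wrist_force: [-0.3, 0.2, -0.4]
gripper_width: 0.0461
grip_force: 0.0
```

>>> send_rows(commands=[[[0,0,0,-0.143],[0,0,0,-0.143],[0,0,0,-0.143],[0,0,0,-0.143],[0,0,0,-0.143]]])

```text
t: 10.7
tool_pos: [0.5882, 0.1789, 0.2045]
orientation: [[0.673, 0.739, -0.003], [0.739, -0.673, -0.0], [-0.002, -0.002, -1.0]]
wrist_force: [0.2, -0.2, 0.7]
gripper_width: 0.0457
grip_force: 0.0
```

>>> send_rows(commands=[[[0,0,0,-0.143],[0,0,0,-0.143],[0,0,0,-0.143],[0,0,0,-0.143],[0,0,0,-0.143]]])

```text
t: 11.2
tool_pos: [0.5882, 0.1788, 0.2045]
orientation: [[0.024, 1.0, -0.002], [1.0, -0.024, -0.0], [-0.0, -0.002, -1.0]]
wrist_force: [0.8, 0.4, -0.2]
gripper_width: 0.0459
grip_force: 0.0
```

```bash
python3 - <<'E'
from h import *
look("wrist",["blank_rail","pegs_1"],"w5")
look("top",["stop","done_rail","jig"])
look("side",["stop","jig"])
o=observe();print(o["t"],np.round(o["tool_pos"],4),np.round(o["orientation"],3).tolist(),o["wrist_force"])
E
```

```text
blank_rail 0.74 [0.505 0.445 0.348 0.089] 5981 0.0391 [593.2 178.1] [ 30.8 180.9] 89.04
pegs_1 0.86 [0.461 0.576 0.12  0.042] 704 0.0095 [566.3 114.8] [13.8 70.6] 87.98
pegs_1 0.56 [0.455 0.276 0.137 0.031] 779 0.01 [564.9 243.9] [13.2 71.3] 85.68
done_rail 0.75 [0.675 0.551 0.037 0.139] 373 0.0465 [ 546.7 -297.2] [178.6  31.9] 6.56
jig 0.92 [0.54  0.547 0.101 0.225] 151 0.0537 [674.4 -34.6] [85.2 78. ] 10.17
stop 0.74 [0.453 0.478 0.052 0.06 ] 127 0.0578 [646.7 -41.7] [21.9 63.2] 12.93
jig 0.85 [0.514 0.512 0.198 0.122] 124 0.0344 [665.4 -34.1] [63.4 80.7] 15.17
jig 0.21 [0.292 0.562 0.092 0.121] 336 0.0888 [775.1 211.6] [86.1 94. ] 8.08
11.7 [0.5889 0.1789 0.2058] [[0.031, 1.0, -0.0], [1.0, -0.031, 0.0], [0.0, -0.0, -1.0]] [-0.36634883 -0.24794343 -0.04976475]
```

View pics/w5.png

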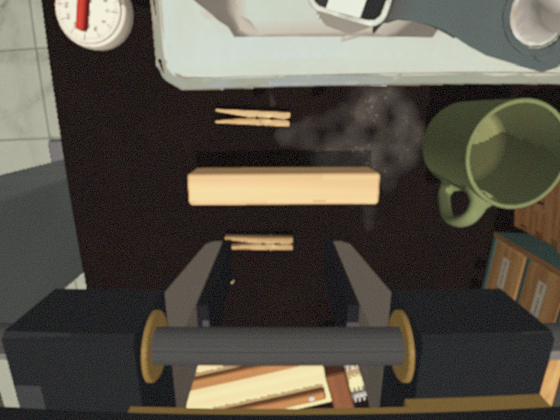

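I had the axis wrong: the blank, at (284,186) in this view, lies along world x with its long axis at about -1°, and the pegs at (255,118) and (260,243) lie parallel to it. So the tool has to turn back about 89°.

>>> send_rows(commands=[[[0,0,0,0.142],[0,0,0,0.142],[0,0,0,0.142],[0,0,0,0.142],[0,0,0,0.142]]])

```text
t: 12.2
tool_pos: [0.5889, 0.1789, 0.206]
orientation: [[0.679, 0.734, 0.0], [0.734, -0.679, 0.0], [0.0, 0.0, -1.0]]
wrist_force: [0.4, -0.2, -1.1]
gripper_width: 0.0455
grip_force: 0.0
```

>>> send_rows(commands=[[[0,0,0,0.142],[0,0,0,0.142],[0,0,0,0.142],[0,0,0,0.142],[0,0,0,0.142]]])

```text
t: 12.7
tool_pos: [0.5889, 0.1789, 0.206]
orientation: [[0.993, 0.114, 0.0], [0.114, -0.993, 0.0], [0.0, -0.0, -1.0]]
wrist_force: [-1.0, 0.0, -1.2]
gripper_width: 0.0459
grip_force: 0.0
```

>>> send_rows(commands=[[[0,0,2,0.137],[0.4,0,3.5,0],[0,0,3.5,0],[0,0,1.5,0],[0,0,0,0]]])

```text
t: 13.2
tool_pos: [0.5909, 0.1786, 0.0983]
orientation: [[1.0, -0.017, -0.005], [-0.017, -1.0, -0.001], [-0.005, 0.001, -1.0]]
wrist_force: [0.2, -0.4, -0.3]
gripper_width: 0.0462
grip_force: 0.0
```

```bash
python3 - <<'E'
from h import *
look("wrist",["blank_rail","pegs_1"],"w6")
o=observe();print(o["t"],np.round(o["tool_pos"],4),np.round(o["orientation"],3).tolist(),o["wrist_force"])
E
```

```text
blank_rail 0.59 [0.496 0.477 0.093 0.598] 11512 0.0391 [597.5 178.3] [ 30.2 170.4] 89.04
blank_rail 0.45 [0.983 0.337 0.033 0.092] 231 0.0238 [641.4 -11.2] [21.1 13.8] 20.3
pegs_1 0.72 [0.653 0.544 0.046 0.175] 1145 0.0097 [574.2 113.5] [13.6 54.8] 87.92
pegs_1 0.69 [0.344 0.548 0.043 0.167] 1050 0.0099 [573.6 243.1] [13.7 53.8] 86.07
13.35 [0.5944 0.179  0.1032] [[1.0, -0.016, 0.004], [-0.016, -1.0, 0.0], [0.004, -0.0, -1.0]] [ 0.10501193 -0.01263187  0.66907941]
```

View pics/w6.png

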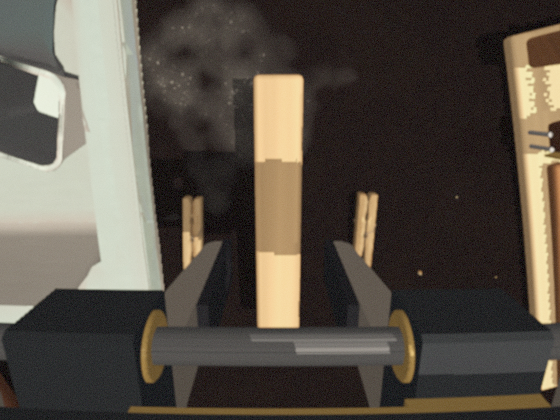

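The blank (column 279) is centred between the fingers, and the pegs at (192,230) and (367,230) are outside them. Descend and grip.

>>> send_rows(commands=[[[0,0,3,0],[0,0,3,0],[0,0,1.7,0],[0,0,0.6,0],[0,0,0,0]]])

```text
t: 13.85
tool_pos: [0.5932, 0.1789, 0.0183]
orientation: [[1.0, -0.016, 0.0], [-0.016, -1.0, 0.0], [0.0, -0.0, -1.0]]
wrist_force: [-0.3, -0.5, 0.0]
gripper_width: 0.0456
grip_force: 0.0
```

>>> send_rows(commands=[[[0,0,0.2,0],[0,0,0,0],[0,0,0,0]]])

```text
t: 14.15
tool_pos: [0.5937, 0.1789, 0.017]
orientation: [[1.0, -0.016, 0.002], [-0.016, -1.0, 0.0], [0.002, -0.0, -1.0]]
wrist_force: [-0.2, -0.3, 0.5]
gripper_width: 0.0457
grip_force: 0.0
```

>>> send_rows(commands=[[[0,0,0,0],[0,0,0,0],[0,0,0,0],[0,0,0,0],[0,0,0,0]]], fingers=1, force=45)

```text
t: 14.65
tool_pos: [0.593, 0.1788, 0.0162]
orientation: [[1.0, -0.016, 0.0], [-0.016, -1.0, -0.0], [0.0, 0.0, -1.0]]
wrist_force: [-0.3, 0.0, 2.4]
gripper_width: 0.0294
grip_force: 45.0
```

>>> send_rows(commands=[[[0,0,-1.5,0],[0,0,-2,0],[0,0,-2.5,0],[0,0,-2.5,0],[0,0,-1.5,0]]])

```text
t: 15.15
tool_pos: [0.5939, 0.1791, 0.1188]
orientation: [[1.0, -0.016, 0.003], [-0.016, -1.0, 0.0], [0.003, -0.001, -1.0]]
wrist_force: [0.9, -0.7, -1.9]
gripper_width: 0.0297
grip_force: 45.0
```

>>> send_rows(commands=[[[-1,4.25,0,0],[-1,4.25,0,0],[-1,4.25,0,0],[-1,4.25,0,0],[-1,4.25,0,0]]])

```text
t: 15.65
tool_pos: [0.5386, -0.0342, 0.116]
orientation: [[1.0, -0.016, -0.0], [-0.016, -1.0, 0.0], [-0.0, -0.0, -1.0]]
wrist_force: [1.3, -0.5, -2.5]
gripper_width: 0.0296
grip_force: 45.0
```

>>> send_rows(commands=[[[-1,4.25,0,0],[0,0,0,-0.132],[0,0,0,-0.132],[0,0,0,0],[0,0,0,0]]])

```text
t: 16.15
tool_pos: [0.5286, -0.075, 0.1159]
orientation: [[0.97, 0.242, -0.0], [0.242, -0.97, 0.0], [-0.0, -0.0, -1.0]]
wrist_force: [-0.7, 0.7, -2.1]
gripper_width: 0.0294
grip_force: 45.0
```

```bash
python3 - <<'E'
from h import *
im,d,M=look("wrist",["blank_rail","jig","stop"],"w7")
np.save("w7.npy",d)
o=observe();print(o["t"],np.round(o["tool_pos"],4),np.round(o["orientation"],3).tolist(),o["wrist_force"],o["gripper_width"])
P=cloud("wrist",d,np.ones(d.shape,bool),M)
# per jig frame at yaw 14.3: guide tops profile across
a=np.radians(14.3);c,s=np.cos(a),np.sin(a)
for nm,lo,hi in(("guide",.0185,.026),("floor",.009,.015),("rail",.11,.15),("stop",.055,.066)):
    Q=P[(P[:,2]>lo)&(P[:,2]<hi)&(abs(P[:,1]+.06)<.09)]
    if len(Q)<20: print(nm,len(Q));continue
    u=Q[:,0]*c+Q[:,1]*s; v=-Q[:,0]*s+Q[:,1]*c
    b=np.linspace(u.min(),u.max(),6)
    print(nm,"u",np.round(np.percentile(u,[1,99]),4))
    for i in range(5):
        w=v[(u>=b[i])&(u<b[i+1])]
        if len(w)>20: print("  ",round((b[i]+b[i+1])/2,3),np.round(np.percentile(w,[2,98]),4),round(w.min()/2+w.max()/2,4))
E
```

```text
blank_rail 0.72 [0.496 0.556 0.146 0.83 ] 21393 0.1388 [537.6 -72.7] [161.3  30.4] 14.02
jig 0.96 [0.494 0.384 0.248 0.769] 4093 0.059 [648.  -44.3] [19.6 64.3] 14.0
stop 0.88 [0.491 0.063 0.22  0.122] 4070 0.059 [648.  -44.3] [19.6 64.3] 14.0
16.35 [ 0.5288 -0.0748  0.1159] [[0.97, 0.245, -0.0], [0.245, -0.97, 0.0], [-0.0, -0.0, -1.0]] [-0.58115489  1.21133234 -1.48209634] 0.02956277196826266
guide u [0.4    0.6151]
   0.418 [-0.2326 -0.1728] -0.2027
   0.465 [-0.2363 -0.1693] -0.2028
   0.511 [-0.2364 -0.1694] -0.2028
   0.557 [-0.2365 -0.1694] -0.2029
   0.603 [-0.2449 -0.1611] -0.2031
floor u [0.4653 0.6373]
   0.477 [-0.2498 -0.1558] -0.2028
   0.513 [-0.2499 -0.1557] -0.2028
   0.549 [-0.2499 -0.1557] -0.2028
   0.586 [-0.2494 -0.1563] -0.2027
   0.622 [-0.2496 -0.1561] -0.2029
rail u [0.4256 0.5821]
   0.437 [-0.2172 -0.1888] -0.2029
   0.47 [-0.2179 -0.1885] -0.2031
   0.502 [-0.2295 -0.1772] -0.2034
   0.535 [-0.2177 -0.1892] -0.2035
   0.567 [-0.2178 -0.1894] -0.2036
stop u [0.6075 0.6263]
   0.609 [-0.2327 -0.1734] -0.2032
   0.613 [-0.2334 -0.1729] -0.2032
   0.617 [-0.2331 -0.1725] -0.2027
   0.621 [-0.2331 -0.1725] -0.2028
   0.625 [-0.2335 -0.1727] -0.2032
```

View pics/w7.png

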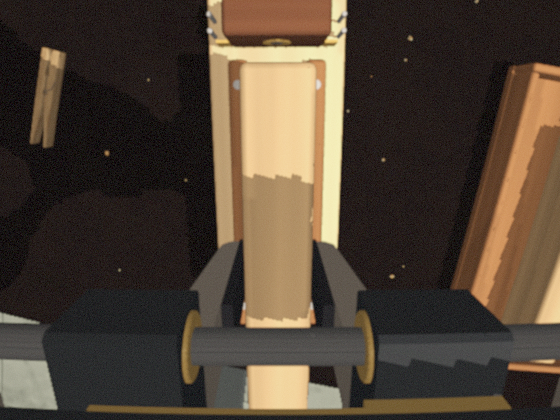

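The held blank (column 278) lines up with the channel to under 1 mm and 0.3°. The stop is at (277,22), about 23 mm ahead of the rail's end. Lowering it into the channel.

>>> send_rows(commands=[[[0,0,3,-0.004],[0,0,3,0],[0,0,1.6,0],[0,0,0.6,0],[0,0,0.2,0]]])

```text
t: 16.85
tool_pos: [0.5285, -0.0749, 0.0315]
orientation: [[0.969, 0.249, -0.001], [0.249, -0.969, 0.0], [-0.001, -0.001, -1.0]]
wrist_force: [0.7, 0.6, -1.0]
gripper_width: 0.0299
grip_force: 45.0
```

>>> send_rows(commands=[[[0,0,0,0],[0,0,0,0]]])

```text
t: 17.05
tool_pos: [0.5298, -0.0755, 0.0332]
orientation: [[0.968, 0.249, 0.002], [0.249, -0.968, -0.001], [0.002, 0.001, -1.0]]
wrist_force: [0.8, -0.8, -1.0]
gripper_width: 0.0295
grip_force: 45.0
```

>>> send_rows(commands=[[[0,0,0.1,0],[0,0,0.1,0],[0,0,0,0],[0,0,0,0]]])

```text
t: 17.45
tool_pos: [0.5288, -0.0752, 0.03]
orientation: [[0.968, 0.249, 0.0], [0.249, -0.968, -0.0], [0.0, 0.0, -1.0]]
wrist_force: [-0.1, 0.4, -1.4]
gripper_width: 0.0297
grip_force: 45.0
```

>>> send_rows(commands=[[[0,0,0.1,0],[0,0,0,0],[0,0,0,0]]])

```text
t: 17.75
tool_pos: [0.5287, -0.0752, 0.0289]
orientation: [[0.968, 0.249, -0.0], [0.249, -0.968, 0.0], [-0.0, -0.0, -1.0]]
wrist_force: [-0.4, -0.7, -1.9]
gripper_width: 0.0299
grip_force: 45.0
```

>>> send_rows(commands=[[[0,0,0.05,0],[0,0,0,0],[0,0,0,0]]])

```text
t: 18.05
tool_pos: [0.5287, -0.0752, 0.0284]
orientation: [[0.968, 0.249, -0.0], [0.249, -0.968, 0.0], [-0.0, -0.0, -1.0]]
wrist_force: [0.2, 0.1, -1.3]
gripper_width: 0.0296
grip_force: 45.0
```

>>> send_rows(commands=[[[0,0,0.04,0],[0,0,0,0],[0,0,0,0]]])

```text
t: 18.35
tool_pos: [0.5289, -0.0752, 0.0282]
orientation: [[0.968, 0.249, 0.0], [0.249, -0.968, -0.0], [0.0, 0.0, -1.0]]
wrist_force: [-1.9, -0.5, 0.4]
gripper_width: 0.0295
grip_force: 45.0
```

Contact with the channel floor shows on the force reading. Sliding toward the stop.

>>> send_rows(commands=[[[0.5,0,0,0],[0.5,0,0,0],[0.5,0,0,0],[0.4,0,0,0],[0,0,0,0]]])

```text
t: 18.85
tool_pos: [0.5483, -0.0703, 0.0282]
orientation: [[0.968, 0.249, 0.002], [0.249, -0.968, -0.0], [0.002, 0.0, -1.0]]
wrist_force: [2.1, -0.2, 0.4]
gripper_width: 0.0297
grip_force: 45.0
```

>>> send_rows(commands=[[[0.2,0,0,0],[0.2,0,0,0],[0.2,0,0,0],[0.2,0,0,0],[0,0,0,0]]])

```text
t: 19.35
tool_pos: [0.5543, -0.0686, 0.0282]
orientation: [[0.968, 0.249, -0.002], [0.249, -0.968, -0.0], [-0.002, -0.0, -1.0]]
wrist_force: [-6.2, -1.4, 6.1]
gripper_width: 0.0294
grip_force: 45.0
```

>>> send_rows(commands=[[[0,0,0,0],[0,0,0,0]]])

```text
t: 19.55
tool_pos: [0.5542, -0.0686, 0.0281]
orientation: [[0.968, 0.249, -0.002], [0.249, -0.968, -0.0], [-0.002, -0.0, -1.0]]
wrist_force: [-6.3, -1.2, 6.3]
gripper_width: 0.0299
grip_force: 45.0
```

>>> send_rows(commands=[[[0.2,0,0,0],[0.2,0,0,0],[0.2,0,0,0],[0.1,0,0,0],[0,0,0,0]]])

```text
t: 20.05
tool_pos: [0.5591, -0.0673, 0.0281]
orientation: [[0.968, 0.25, -0.007], [0.25, -0.968, -0.001], [-0.007, -0.001, -1.0]]
wrist_force: [-14.1, -2.6, 12.2]
gripper_width: 0.0299
grip_force: 45.0
```

```bash
python3 - <<'E'
from h import *
im,d,M=look("wrist",["blank_rail","stop"],"w8full")
o=observe();print(o["t"],np.round(o["tool_pos"],4),np.round(o["orientation"],3).tolist(),o["wrist_force"],o["gripper_width"])
P=cloud("wrist",d,np.ones(d.shape,bool),M)
a=np.radians(14.2);c,s=np.cos(a),np.sin(a)
u=P[:,0]*c+P[:,1]*s; v=-P[:,0]*s+P[:,1]*c+.2019
for nm,lo,hi,k in(("stop",.055,.0605,abs(v)<.03),("guide",.0185,.026,(abs(v)<.032)&(abs(v)>.022)),("rail",.048,.054,abs(v)<.02),("jig",.009,.015,abs(v)<.05)):
    m=(P[:,2]>lo)&(P[:,2]<hi)&k&(u>.4)&(u<.75)
    if m.sum()>20: print(nm,m.sum(),np.round(np.percentile(u[m],[.5,1,50,99,99.5]),4),np.round(np.percentile(v[m],[1,99]),4))
cv2.imwrite("pics/w8.png",cv2.resize(im[0:200,180:380],(800,800))[:600])
E
```

```text
blank_rail 0.95 [0.493 0.558 0.147 0.83 ] 21441 0.0511 [567.  -65.4] [163.7  30.4] 14.38
stop 0.56 [0.496 0.087 0.335 0.173] 10673 0.059 [655.6 -42.5] [20.1 64.4] 14.25
20.2 [ 0.5591 -0.0673  0.0282] [[0.968, 0.25, -0.006], [0.25, -0.968, -0.001], [-0.006, -0.001, -1.0]] [-14.55271174  -4.23400877  12.65722231] 0.029616935799850634
stop 10430 [0.5249 0.5343 0.6245 0.6345 0.6347] [-0.0294  0.0293]
guide 7193 [0.426  0.427  0.5594 0.6    0.6154] [-0.0318  0.0318]
rail 21874 [0.4556 0.4568 0.5588 0.6152 0.6154] [-0.0153  0.0143]
jig 13999 [0.4181 0.421  0.5825 0.6447 0.6462] [-0.0473  0.0471]
```

View pics/w8.png

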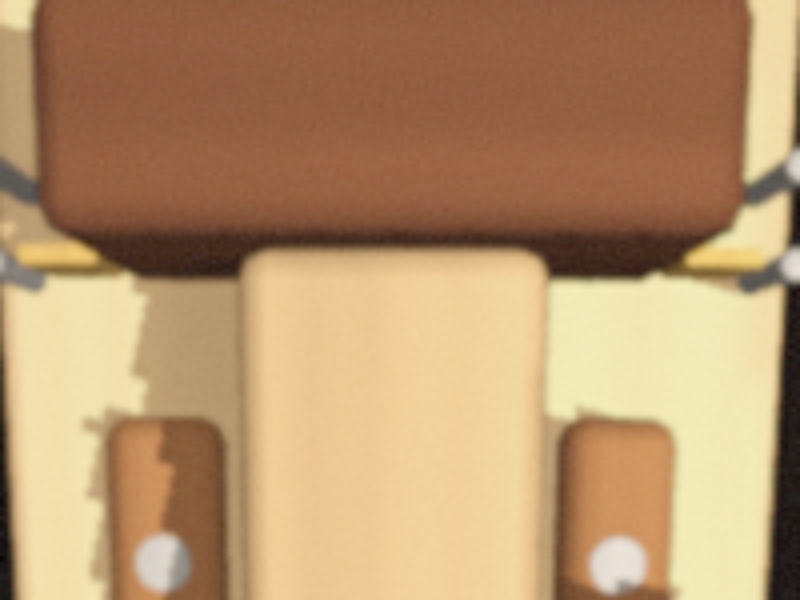

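The rail is square against the stop. The pointers, at (60,257) and (720,257) in the crop, have only reached the near pins, so the stop is in about 7.8 mm. I'll relieve some of the downward load and push about 5 mm further.

>>> send_rows(commands=[[[0,0,-0.04,0],[0.1,0,0,0],[0.15,0,0,0],[0.1,0,0,0],[0,0,0,0]]])

```text
t: 20.7
tool_pos: [0.5618, -0.0665, 0.0281]
orientation: [[0.968, 0.25, -0.008], [0.25, -0.968, -0.001], [-0.008, -0.001, -1.0]]
wrist_force: [-15.3, -4.4, 12.2]
gripper_width: 0.0296
grip_force: 45.0
```

```bash
cat > chk.py <<'E'
from h import *
import sys
im,d,M=look("wrist",["blank_rail","stop"])
o=observe();print(o["t"],np.round(o["tool_pos"],4),np.round(o["orientation"],3).tolist(),np.round(o["wrist_force"],1))
P=cloud("wrist",d,np.ones(d.shape,bool),M)
a=np.radians(14.2);c,s=np.cos(a),np.sin(a)
u=P[:,0]*c+P[:,1]*s; v=-P[:,0]*s+P[:,1]*c+.2019
m=(P[:,2]>.048)&(P[:,2]<.054)&(abs(v)<.012)&(u<.7); g=(P[:,2]>.019)&(P[:,2]<.025)&(abs(v)<.03)&(abs(v)>.024)
print("rail end",np.percentile(u[m],[99,99.5]),"guide end",np.percentile(u[g],[97,98,99]))
cv2.imwrite(f"pics/{sys.argv[1]}.png",cv2.resize(im[0:150,180:380],(800,600)))
E
python3 chk.py w9
```

```text
blank_rail 0.63 [0.496 0.562 0.147 0.821] 21359 0.0511 [570.  -64.5] [163.   30.5] 14.34
stop 0.7 [0.492 0.087 0.332 0.173] 10687 0.059 [658.3 -41.7] [19.9 64.3] 14.29
20.85 [ 0.5618 -0.0666  0.0281] [[0.968, 0.249, -0.008], [0.249, -0.968, -0.001], [-0.008, -0.001, -1.0]] [-15.2  -3.4  10.8]
rail end [0.61764922 0.61815719] guide end [0.59797459 0.59869056 0.59949688]
```

>>> send_rows(commands=[[[0,0,-0.04,0],[0.1,0,0,0],[0.1,0,0,0],[0.08,0,0,0],[0,0,0,0]]])

```text
t: 21.35
tool_pos: [0.564, -0.0659, 0.0282]
orientation: [[0.968, 0.249, -0.009], [0.249, -0.968, -0.001], [-0.009, -0.001, -1.0]]
wrist_force: [-16.7, -4.9, 11.1]
gripper_width: 0.0296
grip_force: 45.0
```

```bash
python3 chk.py w10
```

```text
blank_rail 0.68 [0.495 0.56  0.145 0.837] 21486 0.0511 [572.8 -63.8] [162.2  30.4] 14.33
stop 0.82 [0.493 0.09  0.331 0.177] 10695 0.059 [660.7 -41.2] [20.2 64.3] 14.19
21.5 [ 0.564  -0.0659  0.0282] [[0.968, 0.249, -0.009], [0.249, -0.968, -0.001], [-0.009, -0.001, -1.0]] [-15.4  -4.8   9.5]
rail end [0.61995544 0.62048648] guide end [0.5979743  0.59869693 0.5993627 ]
```

View pics/w10.png

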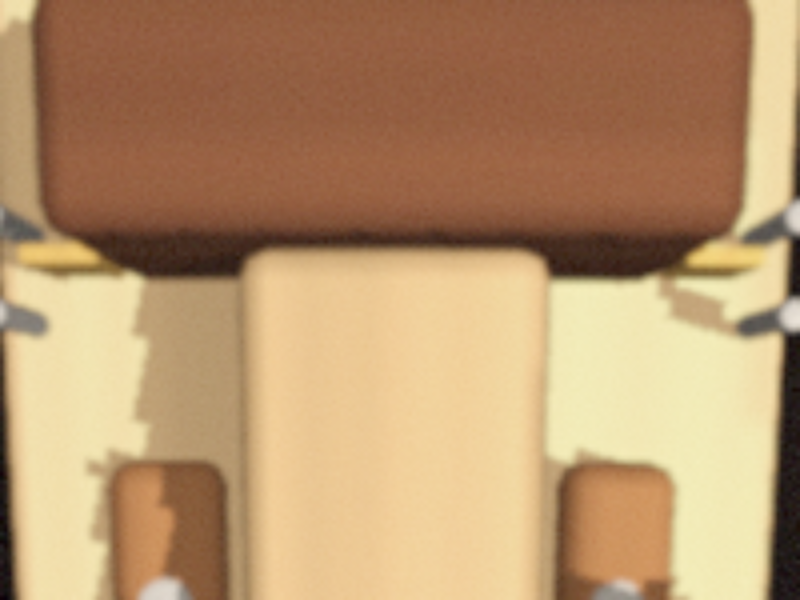

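The pointers at (60,257) and (720,257) now stand between the pins on both sides, and the stop is in about 13 mm by depth. I'll do one check of the margin and the steadiness in 3D before handing in.

>>> send_rows(commands=[[[0,0,0,0],[0,0,0,0],[0,0,0,0],[0,0,0,0],[0,0,0,0]]])

```text
t: 22.0
tool_pos: [0.5641, -0.0659, 0.0282]
orientation: [[0.968, 0.249, -0.009], [0.249, -0.968, -0.001], [-0.009, -0.001, -1.0]]
wrist_force: [-16.6, -5.2, 10.3]
gripper_width: 0.0299
grip_force: 45.0
```

```bash
python3 chk.py w11; python3 - <<'E'
from h import *
M=camera_model("wrist");im,d=get_image("wrist")
a=np.radians(14.2);c,s=np.cos(a),np.sin(a)
f=im.astype(int);B,G,R=f[...,0],f[...,1],f[...,2]
P=cloud("wrist",d,d>0,M); vv,uu=np.nonzero(d>0)
u=P[:,0]*c+P[:,1]*s; v=-P[:,0]*s+P[:,1]*c+.2019
col=f[vv,uu]
near=(abs(v)>.030)&(abs(v)<.05)&(u>.595)&(u<.65)
brass=near&(col[:,2]-col[:,0]>90)&(P[:,2]>.016)&(vv<75)
grey=near&(abs(col[:,2]-col[:,0])<25)&(P[:,2]>.015)
for n,m in(("brass",brass),("pin",grey)):
    for sg in(1,-1):
        k=m&(v*sg>0)
        if k.sum(): print(n,sg,k.sum(),"z",np.round(np.percentile(P[k,2],[5,50,95]),4),"u",np.round(np.sort(u[k])[::max(1,k.sum()//10)],4),"v",np.round(np.percentile(v[k],[5,95]),4))
E
```

```text
blank_rail 0.92 [0.495 0.563 0.146 0.831] 21485 0.0511 [572.7 -63.8] [162.2  30.3] 14.32
stop 0.77 [0.492 0.088 0.336 0.171] 10719 0.059 [660.6 -41.2] [20.2 64.2] 14.58
22.15 [ 0.564  -0.0659  0.0281] [[0.968, 0.249, -0.009], [0.249, -0.968, -0.001], [-0.009, -0.001, -1.0]] [-15.6  -4.6  10.9]
rail end [0.61994628 0.62046452] guide end [0.59798511 0.59868718 0.59933939]
brass 1 109 z [0.031  0.035  0.0363] u [0.6205 0.6207 0.6207 0.6208 0.621  0.6211 0.6214 0.6215 0.6218 0.622
 0.6223] v [0.0312 0.0385]
brass -1 98 z [0.0333 0.0348 0.0364] u [0.6207 0.6208 0.6209 0.621  0.6212 0.6214 0.6215 0.6218 0.6219 0.6222
 0.6223] v [-0.0384 -0.0313]
pin 1 198 z [0.0181 0.0317 0.034 ] u [0.6142 0.6149 0.6154 0.6159 0.6164 0.6173 0.6246 0.6251 0.6255 0.6261
 0.6266] v [0.0413 0.0439]
pin -1 171 z [0.0176 0.0319 0.034 ] u [0.6145 0.6151 0.6155 0.6159 0.6164 0.6174 0.6249 0.6253 0.6258 0.6262
 0.6275] v [-0.0441 -0.0415]
```

The pins are at 616 and 626 mm along the jig and the pointer is at 621 mm, midway between them and steady.

```bash
python3 -c "
from station import *
print(finish_job())"
```

```text
the job is handed in; nothing more can be done
None
```

The finished rail is lying in the tray, and the arm is still pressing the blank squarely against the stop, its pointer midway between the gauge pins; I handed the job in at about 22 s.

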